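# Prop open the offcut hatch with its lever

## Robot

A 7-joint arm with a two-finger parallel gripper is mounted at the origin on the work surface. World frame = base frame: x ahead of the robot, y to its left, z up, the work surface at z = 0. Lengths are in m, angles in rad, forces in N, time in s.
With the tool pointing down it reaches from about 0.375 to 0.925 m from the base axis. Payload 3.1 kg.
Tool frame: the origin (TCP) lies at the centre of the arm's flange, where the gripper is bolted on; the fingertips stand 173 mm ahead of it and the grasp point (between the pads) lies 155 mm ahead of it; z points along the fingers, y is the direction in which the jaws open and shut (so a half turn about z gives the same grasp; the last joint's range is limited). The gripper opens to 85 mm and grips with 20 to 120 N. Pads are 22 mm wide; open, the fingers measure 114 mm over their backs; the gripper's body (76 mm by 85 mm) begins 54 mm behind the grasp point. The pads swing forward as they close: fully open they stand 13 mm farther back than shut.
Start: joints at [1.038, 0.383, 0.044, 1.598, -0.018, 1.161, -0.05], TCP at [0.274, -0.59, 0.405] pointing down, gripper open.
Joint ranges: [-2.61, 2.61], [-0.41, 2.15], [-1.48, 1.57], [0, 2.5], [-1.57, 4.71], [0.05, 1.97], [-2.85, 2.85]. Speed limits (rad/s): [2.79, 2.79, 3.14, 3.14, 3.14, 3.14, 3.14].

## Interface

Orientations are given as a unit quaternion [w, x, y, z].
In Python, from cell import state, grab_frame, camera_params, close_job gives the robot as it stands. The module is installed in compiled form; this text tells all that it offers.
- The arm moves only by the tool jog_arm, never from a script. Its argument "plan" is a list of rows, each a list of 7 numbers: the shift along the world's x, y, z in m, then the turn, a rotation vector about the world's x, y, z in degrees, then the closure, from 0 (fully open) to 1 (shut). A call has 1 to 8 rows; each row shifts and turns the commanded pose from where the row before left it; what a row does not reach is not made up. A row lasts 1/12 s, in which the tool goes at most 41.7 mm and 7.16 degrees, less where a joint would pass 70% of its speed; a pose out of reach is approached as far as the arm can. A call with a gripper value outside its range is refused whole. The fingers move at their own pace and stop on an object; "squeeze" is the grip in N (left out, the last holds). Time passes only in rows, so rows that do not move let the fingers close. It gives the time, the measured TCP pose, the force and the opening at its end, in the units of the state.
- state(): the state, without advancing time (a new reading comes with each control period).
- grab_frame(name): name is "scene" or "top"; returns the picture (480x640x3 uint8, red, green, blue); there is no depth.
- camera_params(name): a dict with "camera_matrix" (3x3 intrinsics, pixels), "D" ([k1, k2, p1, p2, k3] as OpenCV has them; the pictures are not rectified), "extrinsics" (4x4, takes a point from camera to world coordinates). Camera axes: x right, y up, looking along -z (the intrinsics and any distortion apply to the point x, -y, -z); pixel columns grow to the right and rows downward; lengths in m; the calibration is good to about 2 mm. A picture is of the moment at which its call begins. camera_params takes no time and is no camera call.
- close_job(): hands the job in, once; it reports no verdict.
The state is a dict: "time_s": time; "qpos": joint angles; "joint_vel": joint speeds; "tau": joint torques, N m; "tcp_pos": TCP position; "eef_rot": TCP orientation; "contact_force": force on the tool from outside, world axes, zero at the start; "ft_torque": the same for the moment, N m; "width": finger opening in m.
Only numpy, scipy, OpenCV 4.12 (cv2) and the standard library are available. Lean on these libraries where they do the work, as an engineer would, in place of code of your own. Each camera call takes 0.05 s, during which the arm holds its last target.

## Task

Open the offcut hatch on the bench by its lever and keep it open: with the fingertips, first push the blue peg round so that the yellow safety stay swings right out from under the wooden lever, then press the red pad on the lever's long end fully down to its rubber buffer so that the heavy flap rises. Finish while still holding the pad down. Do not touch the flap itself, do not lift the lever off its fulcrum, and leave the other things on the bench where they are.

Things in the scene. Friction and masses are not known exactly. Their poses are not given: they have to be found in the camera images.
- station: hatch assembly fixed to the bench on a 10 mm brown baseboard; origin on the bench surface straight under the lever's fulcrum rod (75 mm up), +y along the lever to its long end, z up. Green hatch box 170 mm wide in x, y = -108 to -218 mm, 78 mm high. Steel cheeks beside the fulcrum: outer faces x = +-28, y = -50 to 50, 105 mm high. Stay's grey post: x = 95, y = 120 mm, radius 22, 78 mm high
- lever: loose light wooden bar, 36 mm wide, 18 thick, resting on the fulcrum; origin on its underside at the fulcrum, +y along it to the long end (225 mm), z out of its top. The short end (95 mm) lies under the flap's lip, whose weight keeps the long end up: sloping up about 0.2 rad at rest, down about 0.25 rad when fully pressed. Pressing the pad takes about 3 to 8 N
- lever_pad (a point): centre of the top of the red pad (50 x 50 mm) at the lever's long end, 200 mm from the fulcrum; about 148 mm above the bench at rest, about 60 mm when fully down on the buffer. Axes as the lever's
- stay (a joint): angle of the yellow safety stay, a flat bar 20 mm wide on a vertical pin. 0: it points straight across under the lever and stops it after a little travel; grows anticlockwise seen from above, to 1.4 rad (stop). From about 0.85 rad on it is clear of the lever. It stays where it is left; turning takes about 1 to 2 N at the peg
- stay_pivot (a point): centre of the stay's pin, at the height of the bar's top (95 mm above the bench), x = 95, y = 120 mm in the station's frame; does not move, axes as the station's
- stay_peg (a point): centre of the top of the blue upright peg on the stay's tail: 16 mm thick, 32 mm tall above the bar, top 127 mm above the bench, 55 mm from the pin on the side away from the lever. With the stay at angle q it lies from the pin in direction (cos q, sin q) of the station's frame; pushing it towards the station's +y swings the stay clear
- buffer (a point): centre of the top of the black rubber buffer, 28 mm across, on the baseboard under the lever's long end, top 30 mm above the bench; the lever fully down rests on it
- flap (a joint): opening angle of the heavy dark steel flap (166 x 140 x 14 mm, about 2.4 kg) on top of the hatch box, 0 shut; about 0.3 rad with the lever fully down; falls shut by its weight
- flap_edge (a point): middle of the top of the flap's free edge (a yellow strip marks it), facing the fulcrum; 97 mm above the bench when shut
- sanding_block: cork sanding block with a red underside, 60 x 100 x 37 mm, lying on the baseboard beside the lever; origin at the centre of its underside
- wax_tin: round wax tin with a yellow band, 72 mm across, 45 mm high, standing by the hatch; origin at the centre of its underside
- glue_bottle: white glue bottle with an orange cap, 56 mm across, 150 mm high; origin at the centre of its underside
- screwdriver: screwdriver with a blue handle, lying on the bench; origin under its middle
- turned_foot: dark turned furniture foot, 130 mm high, standing; origin at the centre of its underside
- tape_roll: roll of paper tape lying flat, 84 mm across, 24 mm high; origin at the centre of its underside
- pencil_cup: aluminium cup, 72 mm across, 90 mm high; origin at the centre of its underside

How it is judged:
By the outcome, as a careful person would: the job done as asked, in the order asked, and still so for the second after the job is handed in, while the arm keeps its last pose, push and grip.
It also fails if it takes over 42 s, if anything falls off the work surface, if the arm or the gripper's body presses on something with over 40 N, if the wrist force passes 120 N, or if a joint passes its speed limit or range.

## Working session

There is one attempt and no reset: what is moved stays moved. The work goes in short steps, Python scripts to look and compute and a tool call to move; the robot and the scene stay as the last step left them, time stands still between calls to the robot, and variables do not carry over. Pictures are saved under pics/ and viewed, and the job is handed in when it is done.

Besides the shell and the picture viewer there is one more tool, called as a command line: name --pt "numbers of a row" for each row, then --argument value for the rest. jog_arm: Moves the arm, as the interface text tells. Its arguments: {"type":"object","properties":{"plan":{"type":"array"},"squeeze":{"type":"number"}},"required":["plan"]}

```bash
mkdir -p pics; python3 - <<'E'
from cell import *
import cv2
print(state())
for n in ("scene","top"):
    cv2.imwrite(f"pics/{n}0.png",grab_frame(n)[:,:,::-1]); print(n,camera_params(n))
E
```

```text
{'time_s': 0.0, 'qpos': array([ 1.0381788 ,  0.38383823,  0.04382728,  1.5996277 , -0.01786421,
        1.16115904, -0.04989468]), 'joint_vel': array([ 2.91633394e-05, -1.05081749e-03,  6.61618309e-04, -1.39187907e-03,
        4.82961969e-05,  1.17338766e-03, -5.99899873e-04]), 'tau': array([ 1.99555284e-04, -4.33470690e+01,  1.02460340e+00, -2.49515766e+01,
        1.05946400e-02,  1.13262021e-02, -9.23125128e-06]), 'tcp_pos': array([ 0.27361339, -0.5890552 ,  0.40325946]), 'eef_rot': array([-1.26769701e-03,  9.76447514e-01,  2.15751035e-01, -3.68381684e-04]), 'contact_force': array([-0.22298697,  0.29946681,  0.34367275]), 'ft_torque': array([0.00149623, 0.03870915, 0.00318783]), 'width': 0.08552635274168432}
scene {'camera_matrix': array([[522.42808763,   0.        , 321.81150285],
       [  0.        , 522.42808763, 239.07000645],
       [  0.        ,   0.        ,   1.        ]]), 'D': array([-0.12463754,  0.        ,  0.        ,  0.        ,  0.        ]), 'extrinsics': array([[-0.75542735, -0.37943011,  0.53419313,  1.23497945],
       [ 0.65504815, -0.45666082,  0.60197409,  0.76644298],
       [ 0.01553798,  0.80466992,  0.59351907,  0.87655714],
       [ 0.        ,  0.        ,  0.        ,  1.        ]])}
top {'camera_matrix': array([[501.59191889,   0.        , 318.40122551],
       [  0.        , 501.59191889, 233.76984462],
       [  0.        ,   0.        ,   1.        ]]), 'D': array([-0.13684038,  0.        ,  0.        ,  0.        ,  0.        ]), 'extrinsics': array([[-0.03043828,  0.99534822, -0.0914081 ,  0.42383028],
       [-0.9992715 , -0.02819642,  0.02571811,  0.01151742],
       [ 0.0230211 ,  0.09212433,  0.99548136,  1.27589176],
       [ 0.        ,  0.        ,  0.        ,  1.        ]])}
```

View pics/scene0.png

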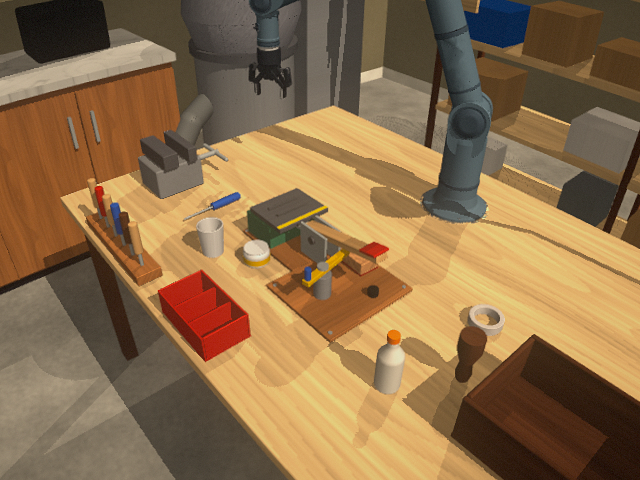

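View pics/top0.png

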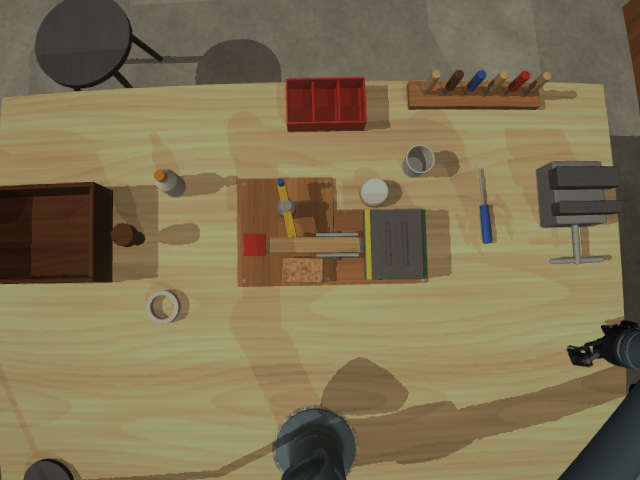

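```bash
python3 - <<'E'
import cv2
a=cv2.imread("pics/top0.png")[165:300,225:440]; cv2.imwrite("pics/topz.png",cv2.resize(a,None,fx=3.7,fy=3.7,interpolation=cv2.INTER_CUBIC))
a=cv2.imread("pics/scene0.png")[180:345,235:420]; cv2.imwrite("pics/scz.png",cv2.resize(a,None,fx=3.6,fy=3.6,interpolation=cv2.INTER_CUBIC))
E
```

```text
(no output)
```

View pics/topz.png

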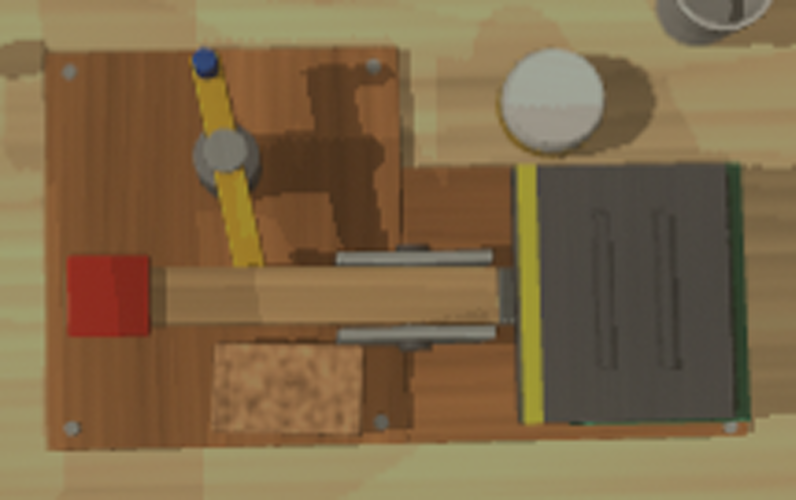

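View pics/scz.png

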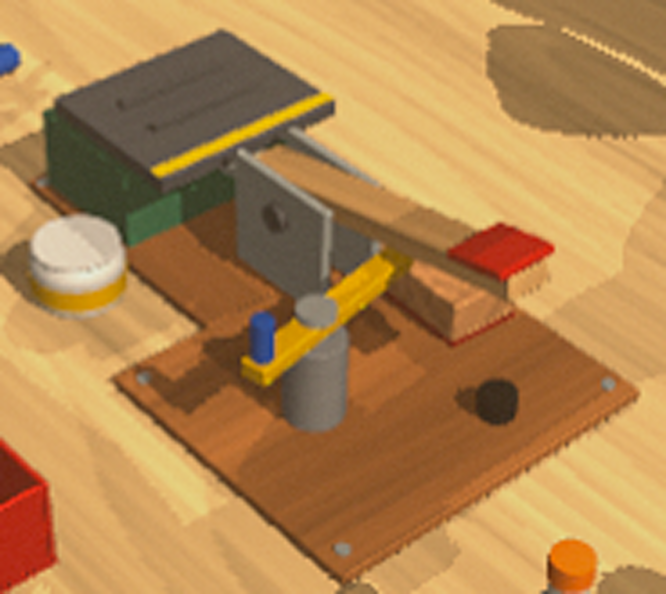

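```bash
cat > h.py <<'E'
import numpy as np, cv2
from cell import camera_params
from scipy.optimize import least_squares
def proj(n,P):
    c=camera_params(n); E=c["extrinsics"]; p=(np.atleast_2d(P)-E[:3,3])@E[:3,:3]; p=p*[1,-1,-1]
    return cv2.projectPoints(p,np.zeros(3),np.zeros(3),c["camera_matrix"],c["D"])[0][:,0]
def ray(n,uv):
    c=camera_params(n); E=c["extrinsics"]
    q=cv2.undistortPoints(np.array([[uv]],float),c["camera_matrix"],c["D"])[0,0]
    return E[:3,3],E[:3,:3]@np.array([q[0],-q[1],-1])
def atz(n,uv,z):
    o,d=ray(n,uv); return o+d*(z-o[2])/d[2]
def st(s,P):
    P=np.atleast_2d(P); c,n=np.cos(s[2]),np.sin(s[2])
    return np.c_[s[0]+c*P[:,0]-n*P[:,1], s[1]+n*P[:,0]+c*P[:,1], P[:,2]]
E
cat > fit.py <<'E'
from h import *
T=lambda u,v:((u+.5)/3.7-.5+225,(v+.5)/3.7-.5+165)
S=lambda u,v:((u+.5)/3.6-.5+235,(v+.5)/3.6-.5+180)
R=200*np.cos(.2)
pts=[("top",T(336,252),[28,50,105]),("top",T(492,250),[28,-50,105]),("top",T(337,341),[-28,50,105]),("top",T(496,339),[-28,-50,105]),
("top",T(109,296),[0,192,148]),("scene",S(502,249),[0,192,148]),
("scene",S(331,213),[28,50,105]),("scene",S(238,152),[28,-50,105])]
f=lambda s:np.concatenate([proj(n,st(s,np.array(P)/1000))[0]-uv for n,uv,P in pts])
r=least_squares(f,[.55,.05,0],loss="soft_l1"); s=r.x
print(s,f(s).reshape(-1,2).round(1))
print("pad",atz("top",T(109,296),.148),atz("scene",S(502,249),.148),st(s,[0,.192,.148]))
p1,p2=atz("top",T(205,61),.127),atz("scene",S(263,318),.127)
pv=st(s,[.095,.12,.095])[0]
print("peg",p1,p2,"piv",pv, pv+0)
for p in(p1,p2):
    d=p-pv; print(np.linalg.norm(d[:2]),np.arctan2(d[1],d[0])-s[2])
for n,uv,z in (("top",T(228,149),.105),("scene",S(316,303),.105)): print("pin",atz(n,uv,z))
print("buf",atz("scene",S(497,388),.03)); print("glue",atz("scene",(394,337),.15),"tin",atz("top",(374,191),.045))
E
python3 fit.py
```

```text
[ 0.50471223 -0.06118805 -0.01533836] [[-0.1  0.2]
 [ 0.2  0.2]
 [-0.   0. ]
 [-0.3 -0.1]
 [-1.2 -0.3]
 [ 0.5 -1.1]
 [-1.4  0. ]
 [-0.4 -0.8]]
pad [0.50692889 0.12798217 0.148     ] [0.51144095 0.13289001 0.148     ] [[0.50765708 0.13078936 0.148     ]]
peg [0.65471078 0.0672606  0.127     ] [0.65647972 0.0686223  0.127     ] piv [0.60154158 0.05734075 0.095     ] [0.60154158 0.05734075 0.095     ]
0.0540866643435486 0.19978919489226638
0.056084509099273185 0.21787288298422602
pin [0.60176569 0.05492304 0.105     ]
pin [0.60330711 0.05843595 0.105     ]
buf [0.50765707 0.13699071 0.03      ]
glue [0.68003587 0.35132836 0.15      ] tin [ 0.64016418 -0.16241326  0.045     ]
```

jog_arm --pt "0.02 0.031 0 0 0 5 1" --pt "0.02 0.031 0 0 0 5 1" --pt "0.02 0.031 0 0 0 5 1" --pt "0.02 0.031 0 0 0 0 1" --pt "0.02 0.031 0 0 0 0 1" --pt "0.02 0.031 0 0 0 0 1" --pt "0.02 0.031 0 0 0 0 1" --pt "0.02 0.031 0 0 0 0 1" --squeeze 30

```text
time_s: 0.77
tcp_pos: [0.4342, -0.3397, 0.4042]
eef_rot: [-0.0, 0.94, 0.341, -0.0]
contact_force: [1.2, 1.0, -0.4]
width: -0.0001
```

jog_arm --pt "0.02 0.031 0 0 0 0 1" --pt "0.02 0.031 0 0 0 0 1" --pt "0.02 0.031 0 0 0 0 1" --pt "0.02 0.031 0 0 0 0 1" --pt "0.02 0.031 0 0 0 0 1" --pt "0.02 0.031 0 0 0 0 1" --pt "0.02 0.031 0 0 0 0 1" --pt "0.02 0.031 0 0 0 0 1"

```text
time_s: 1.43
tcp_pos: [0.5942, -0.092, 0.4041]
eef_rot: [-0.0, 0.94, 0.341, -0.0]
contact_force: [0.8, -0.9, 0.2]
width: -0.0001
```

jog_arm --pt "0.022 0.032 0 0 0 0 1" --pt "0.022 0.032 0 0 0 0 1" --pt "0.022 0.032 0 0 0 0 1" --pt "0.021 0.033 0 0 0 0 1" --pt "0 0 -0.035 0 0 0 1" --pt "0 0 -0.035 0 0 0 1" --pt "0 0 -0.03 0 0 0 1" --pt "0 0 -0.015 0 0 0 1"

```text
time_s: 2.1
tcp_pos: [0.6786, 0.0354, 0.2838]
eef_rot: [-0.001, 0.94, 0.342, -0.004]
contact_force: [-0.7, -0.4, -0.7]
width: 0.0002
```

```bash
cat > look.py <<'E'
import sys,cv2,numpy as np
from cell import *
k=sys.argv[1]
t=grab_frame("top")[165:300,225:440,::-1]; s=grab_frame("scene")[180:345,235:420,::-1]
cv2.imwrite(f"pics/t{k}.png",cv2.resize(t,None,fx=3.7,fy=3.7,interpolation=cv2.INTER_CUBIC))
cv2.imwrite(f"pics/s{k}.png",cv2.resize(s,None,fx=3.6,fy=3.6,interpolation=cv2.INTER_CUBIC))
S=state();print(S["tcp_pos"],S["contact_force"],S["time_s"])
E
python3 look.py 1
```

```text
[0.67873817 0.03484657 0.28478226] [-0.47247555 -0.50393886  0.56138653] 2.2
```

View pics/s1.png

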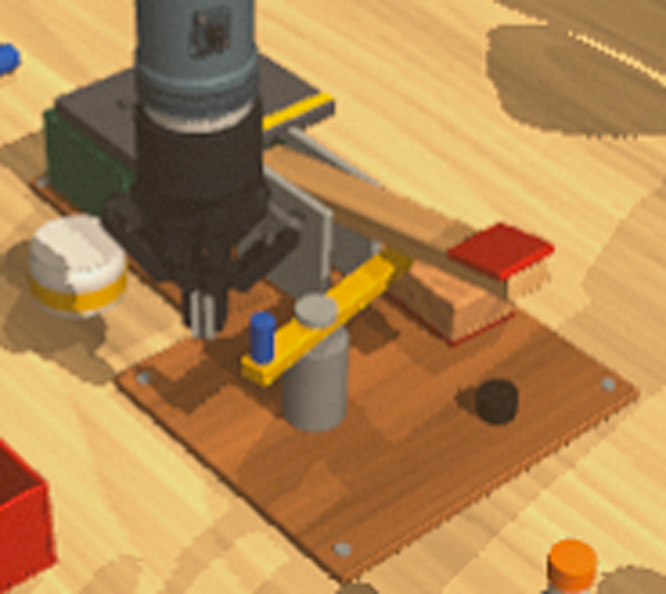

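View pics/t1.png

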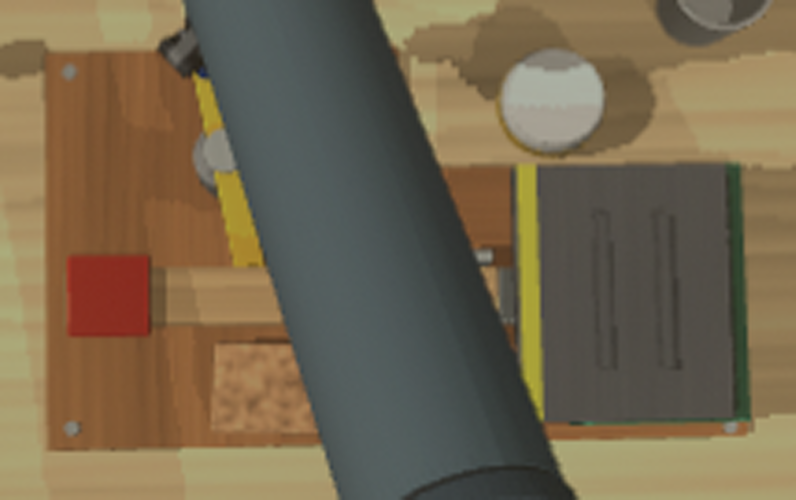

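```bash
python3 - <<'E'
from h import *
for P in ([.6787,.035,.112],[.6555,.068,.127],[.6555,.068,.095]):
    print(((proj("scene",P)[0]-[235,180]+.5)*3.6-.5).round())
E
```

```text
[202. 325.]
[264. 317.]
[264. 356.]
```

jog_arm --pt "0 0 -0.006 0 0 0 1" --pt "-0.005 0.008 0 0 0 0 1" --pt "-0.004 0.008 0 0 0 0 1" --pt "-0.004 0.008 0 0 0 0 1" --pt "-0.004 0.008 0 0 0 0 1" --pt "-0.004 0.007 0 0 0 0 1" --pt "-0.006 0.006 0 0 0 0 1" --pt "0 0 0 0 0 0 1"

```text
time_s: 2.87
tcp_pos: [0.6522, 0.0836, 0.2842]
eef_rot: [-0.001, 0.939, 0.343, -0.001]
contact_force: [-0.2, 0.3, -0.0]
width: -0.0003
```

```bash
python3 look.py 2
```

```text
[0.65260134 0.08151344 0.28326525] [ 0.11928387 -0.13152279 -0.0809535 ] 2.9667
```

View pics/s2.png

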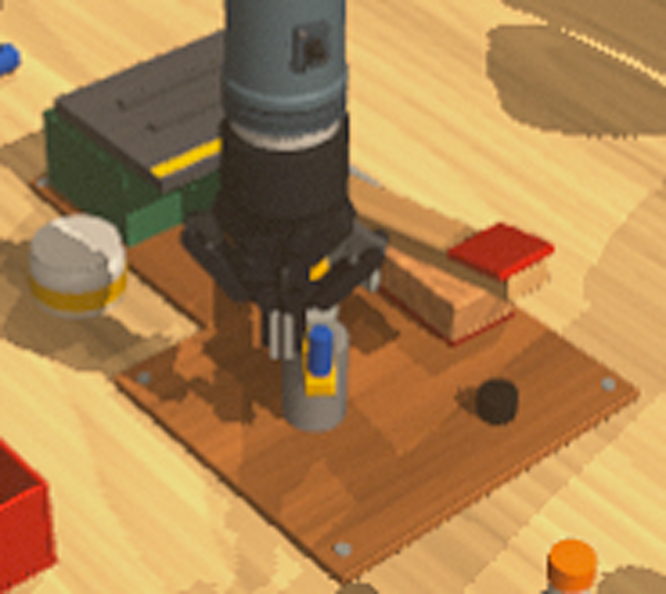

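```bash
python3 - <<'E'
from h import *
p=atz("scene",(320.5/3.6-.36+235,330.5/3.6-.36+180),.127); d=p-[.6025,.0575,0]; print(p,np.hypot(*d[:2]),np.arctan2(d[1],d[0])+.015)
E
```

```text
[0.63688319 0.10079731 0.127     ] 0.05528888720627372 0.9146520325517802
```

jog_arm --pt "-0.006 0.004 0 0 0 0 1" --pt "-0.006 0.003 0 0 0 0 1" --pt "-0.006 0.003 0 0 0 0 1" --pt "0 0 0 0 0 0 1"

```text
time_s: 3.3
tcp_pos: [0.6342, 0.0913, 0.2833]
eef_rot: [-0.0, 0.94, 0.342, -0.001]
contact_force: [-0.5, 0.3, -0.6]
width: -0.0001
```

```bash
python3 look.py 3
```

```text
[0.63498218 0.09085029 0.28335361] [-0.12208561  0.20078272  0.25811163] 3.4
```

View pics/s3.png

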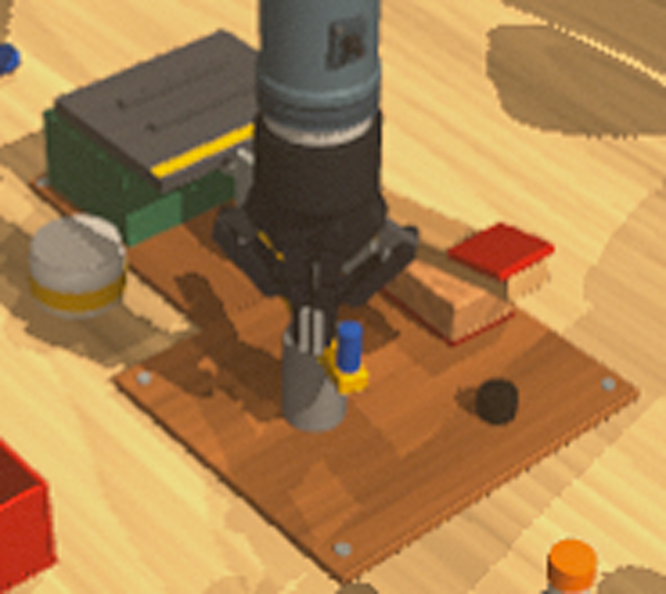

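jog_arm --pt "0.006 -0.008 0 0 0 0 1" --pt "0 0 0.035 0 0 0 1" --pt "0 0 0.035 0 0 0 1" --pt "-0.02 0.006 0.01 0 0 0 1" --pt "-0.03 0.012 0 0 0 0 1" --pt "-0.035 0.014 0 0 0 0 1" --pt "-0.035 0.014 0 0 0 0 1" --pt "-0.012 0.006 0 0 0 0 1"

```text
time_s: 4.07
tcp_pos: [0.5055, 0.1365, 0.3631]
eef_rot: [-0.001, 0.939, 0.343, -0.002]
contact_force: [-0.5, 1.0, 0.5]
width: -0.0
```

jog_arm --pt "0 0 0 0 0 -5 1" --pt "0 0 0 0 0 -5 1" --pt "0 0 0 0 0 -5 1" --pt "0 0 0 0 0 -5 1" --pt "0 0 0 0 0 -5 1" --pt "0 0 -0.01 0 0 -5 1" --pt "0 0 0 0 0 -5 1" --pt "0 0 0 0 0 -4 1"

```text
time_s: 4.73
tcp_pos: [0.5103, 0.1337, 0.3531]
eef_rot: [0.0, 1.0, 0.005, -0.001]
contact_force: [-0.5, -0.3, -0.4]
width: 0.0
```

```bash
python3 look.py 4; python3 - <<'E'
from h import *
p=atz("scene",(349/3.6-.36+235,329/3.6-.36+180),.127); d=p-[.6025,.0575,0]; print(p,np.hypot(*d[:2]),np.arctan2(d[1],d[0])+.015)
E
```

```text
[0.51049185 0.13385486 0.35359781] [0.53801484 0.85460106 0.35361561] 4.8333
[0.62235286 0.1110521  0.127     ] 0.0571136013957869 1.2307828226152653
```

View pics/s4.png

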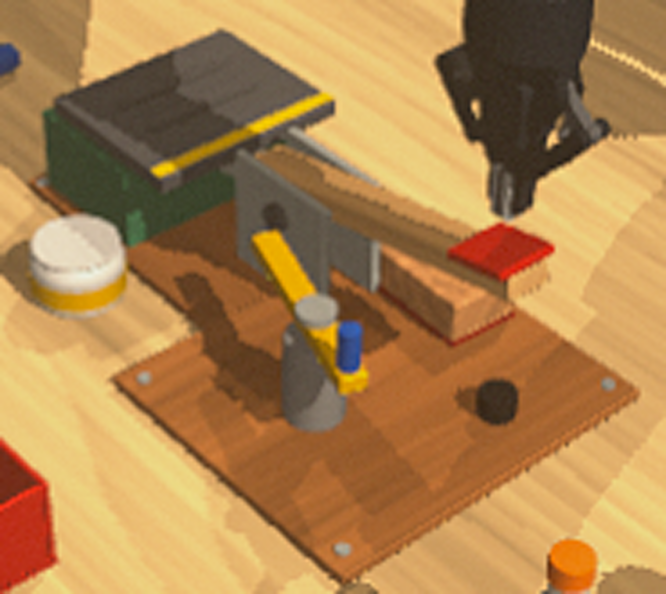

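View pics/t4.png

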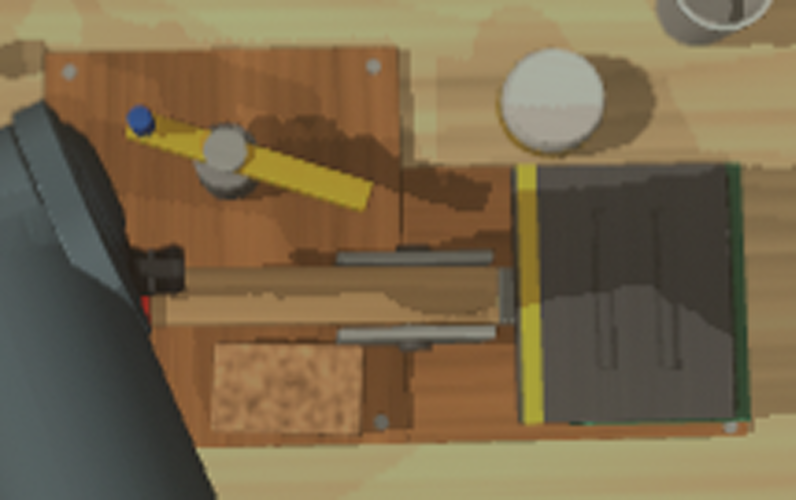

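jog_arm --pt "-0.002 -0.003 -0.015 0 0 0 1" --pt "0 0 -0.012 0 0 0 1" --pt "0 0 -0.008 0 0 0 1" --pt "0 0.001 -0.008 0 0 0 1" --pt "0 0.002 -0.008 0 0 0 1" --pt "0 0.002 -0.008 0 0 0 1" --pt "0 0.001 -0.008 0 0 0 1" --pt "0 0.001 -0.008 0 0 0 1"

```text
time_s: 5.5
tcp_pos: [0.5089, 0.1392, 0.2794]
eef_rot: [-0.001, 1.0, 0.009, 0.001]
contact_force: [-0.5, 0.3, 6.4]
width: 0.0003
```

```bash
python3 look.py 5
```

```text
[0.50851162 0.13930048 0.27850879] [0.88254672 0.95182534 3.1604293 ] 5.6
```

View pics/s5.png

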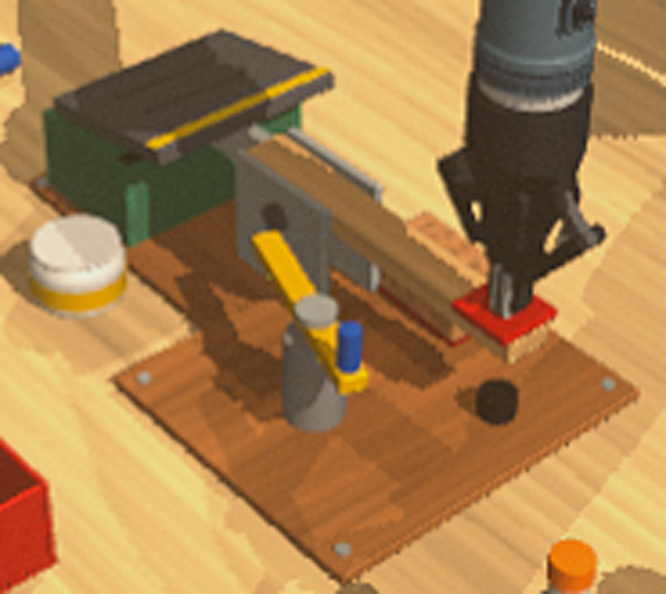

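jog_arm --pt "0 0 -0.008 0 0 0 1" --pt "0 0.001 -0.008 0 0 0 1" --pt "0 0 -0.008 0 0 0 1" --pt "0 0.001 -0.008 0 0 0 1" --pt "0 0 -0.005 0 0 0 1" --pt "0 0 -0.003 0 0 0 1" --pt "0 0 -0.003 0 0 0 1" --pt "0 0 0 0 0 0 1"

```text
time_s: 6.27
tcp_pos: [0.5082, 0.1401, 0.2357]
eef_rot: [0.0, 1.0, 0.008, 0.0]
contact_force: [0.9, 0.1, 3.8]
width: -0.0001
```

jog_arm --pt "0 0 -0.003 0 0 0 1" --pt "0 0 -0.002 0 0 0 1" --pt "0 0 0 0 0 0 1"

```text
time_s: 6.52
tcp_pos: [0.5088, 0.1403, 0.2332]
eef_rot: [0.001, 1.0, 0.008, 0.0]
contact_force: [-3.8, -2.3, 16.6]
width: 0.0001
```

jog_arm --pt "0 0 -0.002 0 0 0 1" --pt "0 0 0 0 0 0 1"

```text
time_s: 6.68
tcp_pos: [0.509, 0.1404, 0.2329]
eef_rot: [0.001, 1.0, 0.008, 0.0]
contact_force: [-7.4, -3.8, 27.4]
width: 0.0004
```

jog_arm --pt "0 0 0.001 0 0 0 1" --pt "0 0 0 0 0 0 1" --pt "0 0 0 0 0 0 1" --pt "0 0 0 0 0 0 1" --pt "0 0 0 0 0 0 1" --pt "0 0 0 0 0 0 1"

```text
time_s: 7.18
tcp_pos: [0.5088, 0.1403, 0.2331]
eef_rot: [0.001, 1.0, 0.008, 0.001]
contact_force: [-5.0, -2.4, 20.4]
width: -0.0001
```

```bash
python3 look.py 6; python3 -c "
from cell import *;import cv2
cv2.imwrite('pics/full6.png',grab_frame('scene')[:,:,::-1])"
```

```text
[0.50884368 0.14033951 0.23307817] [-3.92209929 -2.78832236 21.3856924 ] 7.2833
```

View pics/s6.png

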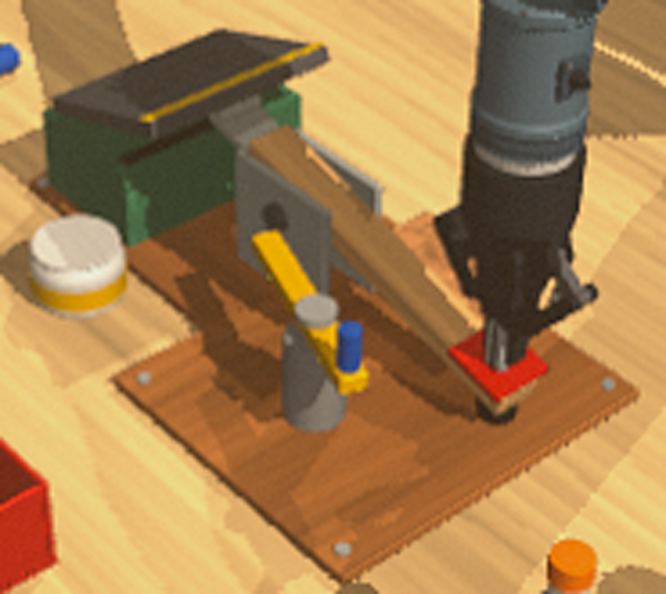

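View pics/full6.png

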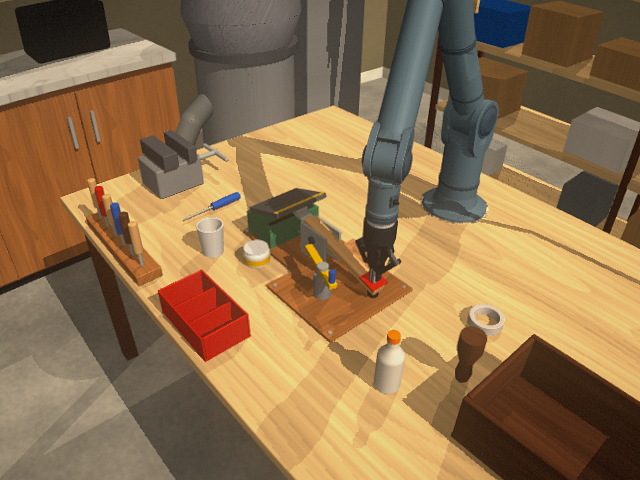

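View pics/t6.png

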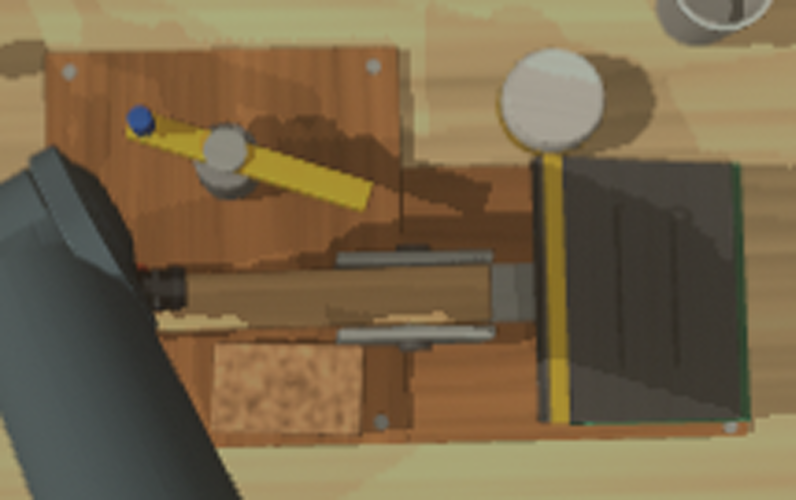

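```bash
python3 -c "
from cell import *
print(close_job()); print(state()['contact_force'],state()['tcp_pos'])"
```

```text
the job is handed in; nothing more can be done
None
the job is handed in; nothing more can be done
```

The hatch is open: I handed the job in at about 7.3 s with the closed fingertips still pressing the red pad down on its buffer.

- **Stay:** I pushed the blue peg round first, from about 0.21 to about 1.23 rad by my camera measurement, past the 0.85 rad where it clears the lever. It was still there in the last picture.
- **Lever and flap:** Pressing took about 3 to 6 N on the way down, then rose to 27 N at the buffer with no more travel. I eased off 1 mm and held at about 21 N. The fingertip height came to about 60 mm, which matches the pad's fully-down height. The last pictures show the lever on the black buffer and the flap raised. I did not measure the flap angle.
- **Bench:** Nothing touched the flap, and the lever still sits between the cheeks. The other things look unmoved in the before and after pictures.
- **Imperfect check:** While holding there is a sideways force of about 5 N on the fingertips. The fingertips did not slip over the last half second. I could not read the state after hand-in.

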